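# Set out a mobile's counterweights in order of size

## Robot

A 6-joint arm with a two-finger parallel gripper is mounted at the origin on the work surface. World frame = base frame: x ahead of the robot, y to its left, z up, the work surface at z = 0. Lengths are in m, angles in rad, forces in N, time in s.
With the tool pointing down it reaches from about 0.25 to 0.775 m from the base axis. Payload 4 kg.
Tool frame: the origin (TCP) lies at the centre of the arm's flange, where the gripper is bolted on; the fingertips stand 199 mm ahead of it and the grasp point (between the pads) lies 180 mm ahead of it; z points along the fingers, y is the line along which they close (so a half turn about z gives the same grasp; the last joint's range is limited). The gripper opens to 94 mm and grips with 3 to 60 N. Pads are 16 mm wide; open, the fingers measure 119 mm over their backs; the gripper's body (75 mm by 177 mm) begins 78 mm behind the grasp point.
Start: joints at [-1.307, 0.087, 1.371, -0, 1.684, -0.103], TCP at [0.197, -0.513, 0.405] pointing down, gripper open.
Joint ranges: [-3.1, 3.1], [-0.76, 2.03], [0.27, 2.55], [-1.08, 4.22], [0.17, 2.65], [-2.57, 2.57]. Speed limits (rad/s): [2.79, 2.79, 3.14, 3.14, 3.14, 3.14].

## Interface

Orientations are given as [roll, pitch, yaw] about the fixed x, y, z axes, in that order (R = Rz(yaw) Ry(pitch) Rx(roll)).
In Python, from bench import robot, eyes, models gives the robot as it stands.
- The arm moves only by the tool step_arm, never from a script. Its argument "commands" is a list that holds one entry, the list of rows, each a list of 7 numbers: the shift along the tool's x, y, z in mm, then the turn, a rotation vector about the tool's x, y, z in rad, then the finger opening in mm, from 0 to 94. In form: [[[tx, ty, tz, wx, wy, wz, gripper], ...]]. A call has 1 to 20 rows; each row shifts and turns the commanded pose from where the row before left it, along the tool's axes as they then stand; what a row does not reach is not made up. A row lasts 1/8 s, in which the tool goes at most 62.5 mm and 10.7 degrees, less where a joint would pass 70% of its speed; a pose out of reach is approached as far as the arm can. A call is refused whole if a number of a shift passes 62.5 or a number of a turn 0.188, either way. A call with a gripper value outside its range is refused whole. The fingers move at their own pace and stop on an object; the grip force is fixed at half the most. Time passes only in rows, so rows that do not move let the fingers close. It gives the time, the measured TCP pose, the force, the opening and the grip force at its end, in the units of the state.
- robot.get_obs(): the state, without advancing time (a new reading comes with each control period).
- eyes.snapshot(name): name is "side" or "top"; returns a dict with "color" (400x640x3 uint8, red, green, blue), "camera_matrix" (3x3 intrinsics, pixels), "D" ([k1, k2, p1, p2, k3] as OpenCV has them; the pictures are not rectified), "eye" and "rotation" of the camera in the world. Camera axes: x right, y up, looking along -z (the intrinsics and any distortion apply to the point x, -y, -z); pixel columns grow to the right and rows downward; lengths in m; the calibration is good to about 2 mm. A picture is of the moment at which its call begins. There is no depth.
- robot.close_job(): hands the job in; it is judged then, once.
Trained networks look in a picture, given as the dict that the camera call returned (one of the last four; its "shot" number tells which), for a name from the list of things; names that differ only in an ending like _2 or _b are one class to them, and where a whole thing is asked for, a point or a joint stands for the part that bears it (a point fixed in the world has none). Each returns a list of dicts, best first, with "confidence" (0 to 1); they miss things now and then, are a little off and sometimes report something else, mostly with a low value. They report only what shows in the picture. A call takes as long as a camera call. They do not tell look-alikes from the thing itself.
- models.masks_of(picture, query): "mask" (400x640 bool, what is visible of it) and "xy" ([column, row] in pixels, amid what is visible of it).
- models.tip_of(picture, query): "xy" ([column, row] in pixels: a listed point, or the origin of a listed thing).
The state is a dict: "time": time; "joint_positions": joint angles; "qvel": joint speeds; "joint_torque": joint torques, N m; "tool_pos": TCP position; "ee_rot": TCP orientation; "wrist_force": force on the tool from outside, world axes, zero at the start; "wrist_torque": the same for the moment, N m; "width": finger opening in m; "finger_force": force on a finger pad.
Only numpy, scipy, OpenCV 4.12 (cv2) and the standard library are available. Lean on these libraries where they do the work, as an engineer would, in place of code of your own. Each camera call takes 0.05 s, during which the arm holds its last target. There are 200 camera calls.

## Task

Set out the four aluminium counterweights for the hanging mobile on the wooden rail in order of size: the largest on the cork disc next to the post, then each next smaller one on the next disc, so that the smallest is farthest from the post. Stand each upright in the middle of its own disc and let go, and leave the paint jar standing among them undisturbed.

Things in the scene. Friction and masses are not known exactly. Their poses are not given: they have to be found in the camera images.
- weight_26: the smallest of four turned aluminium counterweights: plain solid upright cylinder 26 mm across and 28 mm tall, with a small 14 mm wide, 16 mm high knob in the middle of its top (44 mm tall in all), about 40 g, loose. Stands upright on the bench at the start, at the robot's right (y below 0). Origin: centre of its underside; z up along its axis
- weight_34: the third largest of four turned aluminium counterweights: plain solid upright cylinder 34 mm across and 40 mm tall, with a small 14 mm wide, 16 mm high knob in the middle of its top (56 mm tall in all), about 98 g, loose. Stands upright on the bench at the start, at the robot's right (y below 0). Origin: centre of its underside; z up along its axis
- weight_43: the second largest of four turned aluminium counterweights: plain solid upright cylinder 43 mm across and 52 mm tall, with a small 14 mm wide, 16 mm high knob in the middle of its top (68 mm tall in all), about 204 g, loose. Stands upright on the bench at the start, at the robot's right (y below 0). Origin: centre of its underside; z up along its axis
- weight_52: the largest of four turned aluminium counterweights: plain solid upright cylinder 52 mm across and 64 mm tall, with a small 14 mm wide, 16 mm high knob in the middle of its top (80 mm tall in all), about 367 g, loose. Stands upright on the bench at the start, at the robot's right (y below 0). Origin: centre of its underside; z up along its axis
- mark_a: one of four equal flat cork discs, 60 mm across, 3 mm thick, fixed in a row at 76 mm centres on a pale wooden rail (80 x 388 mm, 18 mm high) at the robot's left: the left-hand end disc seen from the robot. Origin: centre of its underside, 18 mm above the bench (its top, to stand things on, is 21 mm above the bench). x axis across the rail, y along the row towards mark_a
- mark_b: one of four equal flat cork discs, 60 mm across, 3 mm thick, fixed in a row at 76 mm centres on a pale wooden rail (80 x 388 mm, 18 mm high) at the robot's left: second from the left. Origin: centre of its underside, 18 mm above the bench (its top, to stand things on, is 21 mm above the bench). x axis across the rail, y along the row towards mark_a
- mark_c: one of four equal flat cork discs, 60 mm across, 3 mm thick, fixed in a row at 76 mm centres on a pale wooden rail (80 x 388 mm, 18 mm high) at the robot's left: third from the left. Origin: centre of its underside, 18 mm above the bench (its top, to stand things on, is 21 mm above the bench). x axis across the rail, y along the row towards mark_a
- mark_d: one of four equal flat cork discs, 60 mm across, 3 mm thick, fixed in a row at 76 mm centres on a pale wooden rail (80 x 388 mm, 18 mm high) at the robot's left: the right-hand end disc. Origin: centre of its underside, 18 mm above the bench (its top, to stand things on, is 21 mm above the bench). x axis across the rail, y along the row towards mark_a
- post: short dark wooden post fixed on one end of the rail, beyond either mark_a or mark_d, 58 mm from that end disc's centre: 40 mm square foot 14 mm high, 18 mm stem, 24 mm ball on top, 60 mm high in all. The rail's other end has only a flat dark square 6 mm high. Origin: centre of the foot's underside, 18 mm above the bench
- paint_jar: brown glass paint jar with a black screw cap, 48 mm across and 55 mm tall, loose, standing among the counterweights; it stays where it is. Origin: centre of its underside
Not all that is in view belongs to the job. What is shaped like the weight_26 but yellow is not meant. Leave any blue look-alike of the weight_52 alone.

How it is judged:
By the outcome, as a careful person would: the job done as asked, in the order asked, and still so for the second after the job is handed in, with the robot touching nothing.
It also fails if it takes over 106 s, if anything falls off the work surface, if the arm or the gripper's body presses on something with over 40 N, if the wrist force passes 120 N, or if a joint passes its speed limit or range.

## Working session

There is one attempt and no reset: what is moved stays moved. The work goes in short steps, Python scripts to look and compute and a tool call to move; the robot and the scene stay as the last step left them, time stands still between calls to the robot, and variables do not carry over. Pictures are saved under pics/ and viewed, at most 14 in all, crops included, and the job is handed in when it is done.

Besides the shell and the picture viewer there is one more tool, called after "Emit:" by a JSON object that holds its "name" and its "arguments". step_arm: Moves the arm, as the interface text tells. Its arguments: {"type":"object","properties":{"commands":{"type":"array"}},"required":["commands"]}

```bash
mkdir -p pics; cat > h.py <<'E'
import numpy as np, cv2
from bench import robot, eyes, models
def snap(n,f=None):
    p=eyes.snapshot(n)
    if f: cv2.imwrite('pics/'+f,p['color'][:,:,::-1])
    return p
def ray(p,xy):
    u=cv2.undistortPoints(np.array([[xy]],float),np.array(p['camera_matrix']),np.array(p['D'],float))[0,0]
    return np.array(p['eye']),np.array(p['rotation'])@np.array([u[0],-u[1],-1.])
def onz(p,xy,z):
    e,d=ray(p,xy); return e+d*(z-e[2])/d[2]
def pix(p,X):
    c=np.array(p['rotation']).T@(np.array(X)-np.array(p['eye']))
    return cv2.projectPoints(np.array([[c[0],-c[1],-c[2]]]),np.zeros(3),np.zeros(3),np.array(p['camera_matrix']),np.array(p['D'],float))[0][0,0]
E
python3 - <<'E'
from h import *
for n in('top','side'):
    p=snap(n,n+'1.png'); print(n,np.round(p['eye'],3),np.round(p['rotation'],2).tolist())
    for q in ('weight_26','weight_34','weight_43','weight_52','mark_a','post','paint_jar'):
        for m in models.tip_of(p,q)[:6]:
            z=.018 if q in('mark_a','post') else 0
            print(q,np.round(m['xy']),round(m['confidence'],2),np.round(onz(p,m['xy'],z)[:2],3))
o=robot.get_obs();print(o)
E
```

```text
top [0.326 0.008 0.944] [0.22, -0.0, -1.6]Traceback (most recent call last):
  File "<stdin>", line 7, in <module>
  File "h.py", line 11, in onz
    e,d=ray(p,xy); return e+d*(z-e[2])/d[2]
                                       ~^^^
IndexError: invalid index to scalar variable.
```

```bash
sed -i "s/np.array(p\['rotation'\])/Rm(p)/g" h.py; cat >> h.py <<'E'
from scipy.spatial.transform import Rotation
def Rm(p): return Rotation.from_euler('xyz',p['rotation']).as_matrix()
E
python3 - <<'E'
from h import *
for n in('top','side'):
    p=snap(n,n+'1.png'); print(n,np.round(p['eye'],3),np.round(p['rotation'],2).tolist())
    for q in ('weight_26','weight_34','weight_43','weight_52','mark_a','post','paint_jar'):
        for m in models.tip_of(p,q)[:6]:
            z=.018 if q in('mark_a','post') else 0
            print(q,np.round(m['xy']),round(m['confidence'],2),np.round(onz(p,m['xy'],z)[:2],3))
o=robot.get_obs();print(o)
E
```

```text
top [0.326 0.008 0.944] [0.22, -0.0, -1.6]
weight_26 [437. 135.] 0.96 [ 0.692 -0.301]
weight_26 [357. 156.] 0.88 [ 0.643 -0.096]
weight_26 [449. 224.] 0.75 [ 0.464 -0.31 ]
weight_26 [372. 255.] 0.67 [ 0.392 -0.119]
weight_26 [444. 178.] 0.64 [ 0.578 -0.309]
weight_26 [378. 220.] 0.61 [ 0.477 -0.138]
weight_34 [437. 135.] 0.96 [ 0.692 -0.301]
weight_34 [357. 156.] 0.88 [ 0.643 -0.096]
weight_34 [449. 224.] 0.75 [ 0.464 -0.31 ]
weight_34 [372. 255.] 0.67 [ 0.392 -0.119]
weight_34 [444. 178.] 0.64 [ 0.578 -0.309]
weight_34 [378. 220.] 0.61 [ 0.477 -0.138]
weight_43 [437. 135.] 0.96 [ 0.692 -0.301]
weight_43 [357. 156.] 0.88 [ 0.643 -0.096]
weight_43 [449. 224.] 0.75 [ 0.464 -0.31 ]
weight_43 [372. 255.] 0.67 [ 0.392 -0.119]
weight_43 [444. 178.] 0.64 [ 0.578 -0.309]
weight_43 [378. 220.] 0.61 [ 0.477 -0.138]
weight_52 [437. 135.] 0.96 [ 0.692 -0.301]
weight_52 [357. 156.] 0.88 [ 0.643 -0.096]
weight_52 [449. 224.] 0.75 [ 0.464 -0.31 ]
weight_52 [372. 255.] 0.67 [ 0.392 -0.119]
weight_52 [444. 178.] 0.64 [ 0.578 -0.309]
weight_52 [378. 220.] 0.61 [ 0.477 -0.138]
mark_a [225. 213.] 0.96 [
[... 1456 characters left out ...]
.548 -0.198]
{'time': 0.9, 'joint_positions': array([-1.30708464e+00,  8.71945986e-02,  1.37068057e+00,  3.92634583e-06,
        1.68359999e+00, -1.03143158e-01]), 'qvel': array([-0.00168812, -0.00032707,  0.00060944,  0.00130154, -0.00014118,
       -0.0010519 ]), 'joint_torque': array([ 2.63615984e-04, -3.40036726e+01, -3.02601528e+01,  7.19636190e-02,
        2.35813356e-02, -1.10112708e-05]), 'tool_pos': array([ 0.19724949, -0.5134155 ,  0.4047187 ]), 'ee_rot': array([3.14147538e+00, 8.21734561e-06, 3.66855288e-01]), 'wrist_force': array([0.00126906, 0.16710302, 0.81814333]), 'wrist_torque': array([ 0.05241643, -0.02061359, -0.00684645]), 'finger_force': 0.0, 'width': 0.0937488837943682}
```

View pics/top1.png

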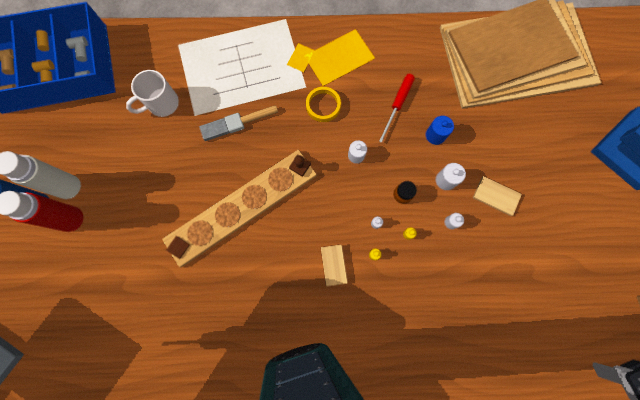

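View pics/side1.png

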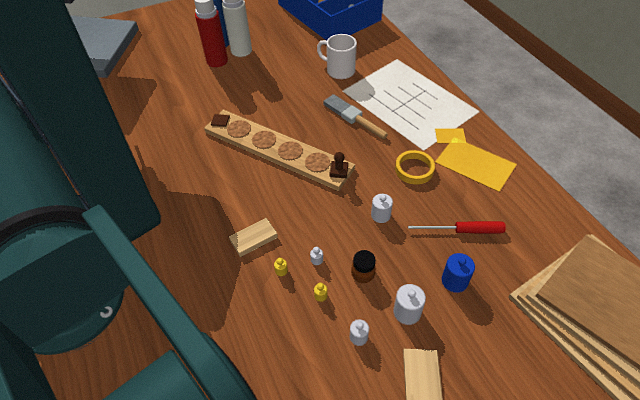

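```bash
cat >> h.py <<'E'
from scipy.optimize import minimize
W={52:(.576,-.313),43:(.642,-.103),34:(.47,-.313),26:(.478,-.139)}
H={52:.064,43:.052,34:.040,26:.028}
def circ(x,y,z,r,n=24):
    t=np.linspace(0,2*np.pi,n,endpoint=False); return np.c_[x+r*np.cos(t),y+r*np.sin(t),z+0*t]
def sil(p,x,y,d,h,k=True,z0=0):
    m=np.zeros((400,640),np.uint8)
    parts=[np.r_[circ(x,y,z0,d/2),circ(x,y,z0+h,d/2)]]
    if k: parts.append(np.r_[circ(x,y,z0+h,.007),circ(x,y,z0+h+.016,.007)])
    for P in parts:
        q=np.array([pix(p,a) for a in P]); cv2.fillConvexPoly(m,cv2.convexHull(np.round(q*16).astype(np.int32)),1,shift=4)
    return m>0
def fit(pm,g,d,h,k=True,z0=0):
    """pm: list of (picture,mask); position whose silhouette centroids match, and IoUs"""
    g=np.array(g,float)
    cm=[np.argwhere(m).mean(0) for p,m in pm]
    def r(v): return np.concatenate([np.argwhere(sil(p,*v,d,h,k,z0)).mean(0)-c for (p,_),c in zip(pm,cm)])
    for _ in range(3):
        e=r(g); J=np.c_[(r(g+[.005,0])-e)/.005,(r(g+[0,.005])-e)/.005]
        g=g-np.linalg.lstsq(J,e,rcond=None)[0]
    return g,np.round(r(g),1),[round((m&sil(p,*g,d,h,k,z0)).sum()/(m|sil(p,*g,d,h,k,z0)).sum(),2) for p,m in pm]
E
cat > m.py <<'E'
from h import *
P=[snap('top'),snap('side')]
M=[models.masks_of(p,'weight_52') for p in P]
MJ=[models.masks_of(p,'paint_jar') for p in P]
MD=[models.masks_of(p,'mark_a') for p in P]
MP=[models.masks_of(p,'post') for p in P]
def near(p,ms,X):
    u=pix(p,X); return min(ms,key=lambda m:np.hypot(*(m['xy']-u))) ,u
def do(name,Ms,g,d,h,k,z0):
    pm=[]
    for p,ms in zip(P,Ms):
        if not ms: continue
        m,u=near(p,ms,[*g,z0+h/2])
        if np.hypot(*(m['xy']-u))<14: pm.append((p,m['mask']))
    if not pm: print(name,'none');return
    g,r,i=fit(pm,g,d,h,k,z0); print(name,np.round(g,4),r,i,[tuple(np.round(fit([q],g,d,h,k,z0)[0],4)) for q in pm]); return g
for w in W:
    do(w,M,W[w],w/1000,H[w],True,0)
do('jar',MJ,(.543,-.2),.048,.055,False,0)
G=[do(n,MD,g,.06,.003,False,.018) for n,g in zip('dcba',[(.582,.092),(.54,.16),(.5,.222),(.452,.285)])]
for p,m in zip(P,MP):
    if m: print('post',m[0]['xy'],onz(p,m[0]['xy'],.04))
E
python3 m.py
```

```text
52 [ 0.5739 -0.3119] [0. 0.] [np.float64(0.91)] [(np.float64(0.574), np.float64(-0.3119))]
43 [ 0.6442 -0.0923] [-0.1 -0.3  0.4 -0. ] [np.float64(0.8), np.float64(0.83)] [(np.float64(0.6439), np.float64(-0.093)), (np.float64(0.6445), np.float64(-0.0913))]
34 [ 0.4678 -0.3149] [ 0.2 -0.3  0.2  0.3] [np.float64(0.83), np.float64(0.8)] [(np.float64(0.4687), np.float64(-0.316)), (np.float64(0.4676), np.float64(-0.3141))]
26 [ 0.4705 -0.1323] [-0.  0.] [np.float64(0.76)] [(np.float64(0.4703), np.float64(-0.1323))]
jar [ 0.5384 -0.2014] [-0.1  0.3 -0.2 -0.2] [np.float64(0.83), np.float64(0.8)] [(np.float64(0.5384), np.float64(-0.2004)), (np.float64(0.5383), np.float64(-0.2019))]
d [0.5816 0.0969] [ 0.2 -0.1  0.1  0.2] [np.float64(0.91), np.float64(0.86)] [(np.float64(0.5819), np.float64(0.0966)), (np.float64(0.5813), np.float64(0.0971))]
c [0.5391 0.1606] [ 0.1 -0.2  0.2 -0. ] [np.float64(0.9), np.float64(0.8)] [(np.float64(0.5392), np.float64(0.1602)), (np.float64(0.5393), np.float64(0.1611))]
b [0.4967 0.223 ] [-0.2  0.2 -0.2 -0.2] [np.float64(0.96), np.float64(0.89)] [(np.float64(0.4966), np.float64(0.2232)), (np.float64(0.4971), np.float64(0.2219))]
a [0.4563 0.2863] [ 0.  -0.2  0.2  0.1] [np.float64(0.94), np.float64(0.82)] [(np.float64(0.4562), np.float64(0.2857)), (np.float64(0.4561), np.float64(0.287))]
post [301.6, 165.0] [0.60887987 0.0429086  0.04      ]
post [335.9, 168.6] [0.60302974 0.04084131 0.04      ]
```

Emit:
{"name": "step_arm", "arguments": {"commands": [[[0,0,0,0,0,-0.179,94],[0,0,0,0,0,-0.179,94],[0,0,0,0,0,-0.179,94],[0,0,0,0,0,-0.179,94],[0,0,0,0,0,-0.179,94],[0,0,0,0,0,-0.179,94],[0,0,0,0,0,-0.179,94],[0,0,0,0,0,-0.179,94],[0,0,0,0,0,-0.179,94],[0,0,0,0,0,-0.179,94]]]}}

```text
time: 2.65
tool_pos: [0.1973, -0.5134, 0.4047]
ee_rot: [-3.142, 0.0, 2.163]
wrist_force: [-0.3, -0.0, -0.6]
width: 0.094
finger_force: 0.0
```

Emit:
{"name": "step_arm", "arguments": {"commands": [[[-4,42,7,0,0,0,80],[-4,42,7,0,0,0,80],[-4,42,7,0,0,0,80],[-4,42,7,0,0,0,80],[-4,42,7,0,0,0,80],[-4,42,7,0,0,0,80],[-4,42,7,0,0,0,80],[-4,42,7,0,0,0,80],[-4,42,7,0,0,0,80],[-4,42,7,0,0,0,80],[0,0,0,0,0,0,80],[0,0,0,0,0,0,80]]]}}

```text
time: 4.15
tool_pos: [0.569, -0.3147, 0.3346]
ee_rot: [-3.141, -0.0, 2.157]
wrist_force: [-0.6, -0.3, -0.2]
width: 0.08
finger_force: 0.0
```

```bash
cat > g.py <<'E'
import sys
from h import *
# usage: g.py x y zgrasp -> tool-frame shift in mm from measured pose, yaw error turn
X=np.array([float(a) for a in sys.argv[1:4]]); o=robot.get_obs()
R=Rotation.from_euler('xyz',o['ee_rot']); Rd=Rotation.from_euler('xyz',[np.pi,0,2.155])
print('t',round(o['time'],2),np.round(o['tool_pos'],4),np.round(o['ee_rot'],3),'w',o['width'],'F',np.round(o['wrist_force'],1))
print('shift',np.round(R.inv().apply(X+[0,0,.18]-o['tool_pos'])*1000,1),'turn',np.round((R.inv()*Rd).as_rotvec(),4))
E
python3 g.py .574 -.312 .045
```

```text
t 4.15 [ 0.569  -0.3147  0.3346] [-3.141 -0.     2.157] w 0.07996208603410675 F [-0.6 -0.3 -0.2]
shift [ -0.5   5.7 109.6] turn [-0.0009 -0.0001  0.0019]
```

Emit:
{"name": "step_arm", "arguments": {"commands": [[[0,6,20,0,0,0,80],[0,0,30,0,0,0,80],[0,0,30,0,0,0,80],[0,0,20,0,0,0,80],[0,0,10,0,0,0,80],[0,0,0,0,0,0,80],[0,0,0,0,0,0,40],[0,0,0,0,0,0,40],[0,0,0,0,0,0,40],[0,0,0,0,0,0,40],[0,0,-10,0,0,0,40],[0,0,-30,0,0,0,40],[0,0,-40,0,0,0,40],[0,0,-40,0,0,0,40],[0,0,-10,0,0,0,40],[0,0,0,0,0,0,40]]]}}

```text
time: 6.15
tool_pos: [0.5742, -0.311, 0.3541]
ee_rot: [-3.141, -0.0, 2.157]
wrist_force: [-0.0, 0.1, -5.4]
width: 0.0516
finger_force: 30.0
```

```bash
python3 g.py .5816 .0969 .066; python3 -c "
from h import *
snap('side','s2.png')"
```

```text
t 6.15 [ 0.5742 -0.311   0.3541] [-3.141 -0.     2.157] w 0.05156848665013188 F [-0.   0.1 -5.4]
shift [335.7 231.8 108.2] turn [-0.0001 -0.0005  0.0019]
```

View pics/s2.png

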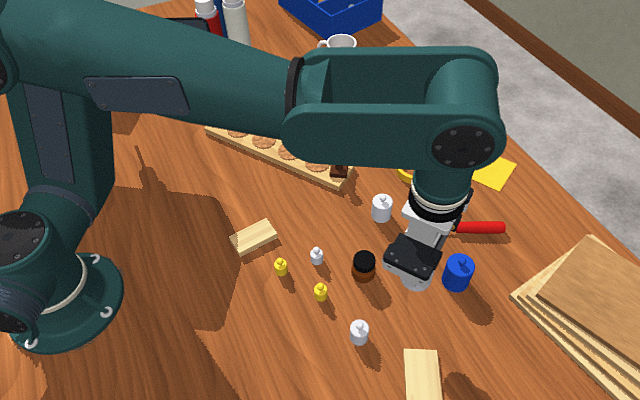

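Emit:
{"name": "step_arm", "arguments": {"commands": [[[20,14,0,0,0,0,40],[42,29,0,0,0,0,40],[42,29,0,0,0,0,40],[42,29,0,0,0,0,40],[42,29,0,0,0,0,40],[42,29,0,0,0,0,40],[42,29,0,0,0,0,40],[42,29,0,0,0,0,40],[22,15,0,0,0,0,40],[0,0,0,0,0,0.002,40],[0,0,20,0,0,0,40],[0,0,30,0,0,0,40],[0,0,20,0,0,0,40],[0,0,10,0,0,0,40],[0,0,0,0,0,0,40]]]}}

```text
time: 8.07
tool_pos: [0.5813, 0.0967, 0.2734]
ee_rot: [-3.139, -0.001, 2.154]
wrist_force: [-0.6, -0.1, -4.6]
width: 0.0516
finger_force: 30.0
```

```bash
python3 g.py .5816 .0969 .066; cat > one.py <<'E'
import sys
from h import *
w=int(sys.argv[1]); x,y,z=map(float,sys.argv[2:5])
for n in('top','side'):
    p=snap(n); u=pix(p,[x,y,z+H[w]/2])
    ms=[m for m in models.masks_of(p,'weight_52') if np.hypot(*(m['xy']-u))<16]
    if ms: 
        m=min(ms,key=lambda m:np.hypot(*(m['xy']-u))); g,r,i=fit([(p,m['mask'])],(x,y),w/1000,H[w],True,z); print(n,np.round(g,4),i)
E
python3 one.py 52 .5816 .0969 .042
```

```text
t 8.07 [0.5813 0.0967 0.2734] [-3.139e+00 -1.000e-03  2.154e+00] w 0.05162988253201076 F [-0.6 -0.1 -4.6]
shift [-0.   0.4 27.4] turn [-0.0025 -0.0012 -0.0008]
side [0.5884 0.0941] [np.float64(0.6)]
```

Emit:
{"name": "step_arm", "arguments": {"commands": [[[0,0,12,0,0,0,40],[0,0,10,0,0,0,40],[0,0,5,0,0,0,40],[0,0,0,0,0,0,40],[0,0,0,0,0,0,40],[0,0,0,0,0,0,80],[0,0,0,0,0,0,80],[0,0,0,0,0,0,80],[0,0,-20,0,0,0,80],[0,0,-40,0,0,0,80],[0,0,-40,0,0,0,80],[0,0,0,0,0,0,80]]]}}

```text
time: 9.78
tool_pos: [0.5825, 0.0972, 0.3528]
ee_rot: [3.133, 0.005, 2.155]
wrist_force: [0.1, -0.6, 0.4]
width: 0.0799
finger_force: 0.0
```

```bash
python3 one.py 52 .5816 .0969 .021;python3 g.py .644 -.093 .036;
```

```text
side [0.5823 0.0971] [np.float64(0.9)]
t 9.97 [0.5814 0.0971 0.3457] [-3.139e+00 -2.000e-03  2.155e+00] w 0.07991760671426217 F [-0.1 -0.5 -0.9]
shift [-193.3  -52.2  129.5] turn [-0.0029 -0.0016 -0.0002]
```

Emit:
{"name": "step_arm", "arguments": {"commands": [[[-20,-5,0,0,0,0,80],[-45,-12,0,0,0,0,80],[-45,-12,0,0,0,0,75],[-45,-12,0,0,0,0,75],[-38,-11,0,0,0,0,75],[0,0,0,0,0,0,75],[0,0,30,0,0,0,75],[0,0,40,0,0,0,75],[0,0,40,0,0,0,75],[0,0,19,0,0,0,75],[0,0,0,0,0,0,75],[0,0,0,0,0,0,30],[0,0,0,0,0,0,30],[0,0,0,0,0,0,30],[0,0,0,0,0,0,30],[0,0,-20,0,0,0,30],[0,0,-40,0,0,0,30],[0,0,-40,0,0,0,30],[0,0,-30,0,0,0,30],[0,0,0,0,0,0,30]]]}}

```text
time: 12.48
tool_pos: [0.6452, -0.0926, 0.3532]
ee_rot: [3.136, 0.006, 2.155]
wrist_force: [-0.5, 0.5, -3.2]
width: 0.0424
finger_force: 30.0
```

```bash
python3 g.py .5391 .1602 .057
```

```text
t 12.47 [ 0.6452 -0.0926  0.3532] [3.136 0.006 2.155] w 0.04239462191830388 F [-0.5  0.5 -3.2]
shift [270.1  50.3 115. ] turn [ 0.0055  0.0058 -0.0001]
```

Emit:
{"name": "step_arm", "arguments": {"commands": [[[20,4,-5,0,0,0,30],[45,8,0,0,0,0,30],[45,8,0,0,0,0,30],[45,8,0,0,0,0,30],[45,8,0,0,0,0,30],[45,8,0,0,0,0,30],[25,6,0,0,0,0,30],[0,0,5,0,0,0,30],[0,0,20,0,0,0,30],[0,0,30,0,0,0,30],[0,0,30,0,0,0,30],[0,0,5,0,0,0,30],[0,0,0,0,0,0,30],[0,0,0,0,0,0,30]]]}}

```text
time: 14.22
tool_pos: [0.5382, 0.1602, 0.2652]
ee_rot: [3.139, 0.001, 2.155]
wrist_force: [-0.1, 0.3, -3.0]
width: 0.0422
finger_force: 30.0
```

```bash
python3 g.py .5391 .1602 .057
```

```text
t 14.22 [0.5382 0.1602 0.2652] [3.139e+00 1.000e-03 2.155e+00] w 0.04224475493197267 F [-0.1  0.3 -3. ]
shift [-0.5  0.7 28.2] turn [ 0.0025  0.0012 -0.0005]
```

Emit:
{"name": "step_arm", "arguments": {"commands": [[[0,0,13,0,0,0,30],[0,0,9,0,0,0,30],[0,0,0,0,0,0,30],[0,0,0,0,0,0,30],[0,0,0,0,0,0,30]]]}}

```text
time: 14.85
tool_pos: [0.5377, 0.1602, 0.2417]
ee_rot: [-3.142, 0.0, 2.155]
wrist_force: [-1.2, 0.6, -2.1]
width: 0.0426
finger_force: 30.0
```

Emit:
{"name": "step_arm", "arguments": {"commands": [[[-1,1,2,0,0,0,30],[0,0,0,0,0,0,30],[0,0,0,0,0,0,30]]]}}

```text
time: 15.22
tool_pos: [0.5391, 0.16, 0.2402]
ee_rot: [3.141, 0.0, 2.155]
wrist_force: [-1.7, -0.6, 2.6]
width: 0.0425
finger_force: 30.0
```

Emit:
{"name": "step_arm", "arguments": {"commands": [[[0,0,0,0,0,0,75],[0,0,0,0,0,0,75],[0,0,0,0,0,0,75],[0,0,-20,0,0,0,75],[0,0,-40,0,0,0,75],[0,0,-45,0,0,0,75],[0,0,0,0,0,0,70],[0,0,0,0,0,0,70]]]}}

```text
time: 16.23
tool_pos: [0.5388, 0.1599, 0.3438]
ee_rot: [-3.141, -0.0, 2.155]
wrist_force: [0.7, -0.7, 0.4]
width: 0.0701
finger_force: 0.0
```

```bash
python3 one.py 43 .5391 .1602 .021;python3 g.py .468 -.315 .028
```

```text
side [0.5384 0.1604] [np.float64(0.85)]
t 16.43 [0.5387 0.1599 0.3426] [-3.138e+00 -1.000e-03  2.155e+00] w 0.06987362312204946 F [ 0.  -0.1 -0.6]
shift [-357.3 -320.4  135.2] turn [-0.0034 -0.0013 -0.0003]
```

Emit:
{"name": "step_arm", "arguments": {"commands": [[[-20,-18,0,0,0,0,65],[-42,-38,0,0,0,0,65],[-42,-38,0,0,0,0,65],[-42,-38,0,0,0,0,65],[-42,-38,0,0,0,0,65],[-42,-38,0,0,0,0,65],[-42,-38,0,0,0,0,65],[-42,-38,0,0,0,0,65],[-43,-36,0,0,0,0,65],[0,0,0,0,0,0,65],[0,0,30,0,0,0,65],[0,0,30,0,0,0,65],[0,0,0,0,0,0,65],[0,0,0,0,0,0,65]]]}}

```text
time: 18.18
tool_pos: [0.4694, -0.3137, 0.2855]
ee_rot: [3.141, 0.001, 2.156]
wrist_force: [0.8, -0.7, 0.9]
width: 0.065
finger_force: 0.0
```

```bash
python3 g.py .468 -.315 .028
```

```text
t 18.18 [ 0.4694 -0.3137  0.2855] [3.141e+00 1.000e-03 2.156e+00] w 0.06495771269453554 F [ 0.8 -0.7  0.9]
shift [-0.2 -1.9 77.5] turn [0.0004 0.0008 0.0008]
```

Emit:
{"name": "step_arm", "arguments": {"commands": [[[0,-1,30,0,0,0,65],[0,0,30,0,0,0,65],[0,0,15,0,0,0,65],[0,0,0,0,0,0,65],[0,0,0,0,0,0,65],[0,0,0,0,0,0,20],[0,0,0,0,0,0,20],[0,0,0,0,0,0,20],[0,0,0,0,0,0,20]]]}}

```text
time: 19.3
tool_pos: [0.4681, -0.3149, 0.2099]
ee_rot: [3.141, 0.0, 2.155]
wrist_force: [-0.9, 0.2, 1.2]
width: 0.0335
finger_force: 30.0
```

Emit:
{"name": "step_arm", "arguments": {"commands": [[[0,0,-20,0,0,0,20],[0,0,-40,0,0,0,20],[0,0,-40,0,0,0,20],[0,0,-35,0,0,0,20],[0,0,0,0,0,0,20],[0,0,0,0,0,0,20]]]}}

```text
time: 20.05
tool_pos: [0.4678, -0.3147, 0.3427]
ee_rot: [-3.141, -0.003, 2.155]
wrist_force: [-0.9, 0.2, -1.5]
width: 0.0334
finger_force: 30.0
```

```bash
python3 g.py .4970 .2232 .049
```

```text
t 20.05 [ 0.4678 -0.3147  0.3427] [-3.141e+00 -3.000e-03  2.155e+00] w 0.033413425577358775 F [-0.9  0.2 -1.5]
shift [432.3 321.  114.6] turn [-0.0009 -0.0027 -0.0002]
```

Emit:
{"name": "step_arm", "arguments": {"commands": [[[20,15,0,0,0,0,20],[43,32,0,0,0,0,20],[43,32,0,0,0,0,20],[43,32,0,0,0,0,20],[43,32,0,0,0,0,20],[43,32,0,0,0,0,20],[43,32,0,0,0,0,20],[43,32,0,0,0,0,20],[43,32,0,0,0,0,20],[43,32,0,0,0,0,20],[25,18,0,0,0,0,20],[0,0,0,0,0,0,20],[0,0,30,0,0,0,20],[0,0,30,0,0,0,20],[0,0,25,0,0,0,20],[0,0,0,0,0,0,20],[0,0,0,0,0,0,20]]]}}

```text
time: 22.18
tool_pos: [0.4977, 0.2221, 0.2603]
ee_rot: [3.141, 0.0, 2.154]
wrist_force: [0.7, 0.2, -0.7]
width: 0.0333
finger_force: 30.0
```

```bash
python3 g.py .4970 .2232 .051
```

```text
t 22.18 [0.4977 0.2221 0.2603] [3.141 0.    2.154] w 0.033344902445889876 F [ 0.7  0.2 -0.7]
shift [ 1.3  0.  29.3] turn [ 0.0005  0.0003 -0.0008]
```

Emit:
{"name": "step_arm", "arguments": {"commands": [[[1,0,15,0,0,0,20],[0,0,11,0,0,0,20],[0,0,0,0,0,0,20],[0,0,0,0,0,0,20],[0,0,1,0,0,0,20],[0,0,0,0,0,0,20]]]}}

```text
time: 22.92
tool_pos: [0.4972, 0.2234, 0.2329]
ee_rot: [3.141, 0.0, 2.155]
wrist_force: [0.6, 0.4, -1.4]
width: 0.0334
finger_force: 30.0
```

Emit:
{"name": "step_arm", "arguments": {"commands": [[[0,0,1,0,0,0,20],[0,0,0,0,0,0,20],[0,0,0,0,0,0,65],[0,0,0,0,0,0,65],[0,0,0,0,0,0,65],[0,0,-20,0,0,0,65],[0,0,-40,0,0,0,65],[0,0,-45,0,0,0,60],[0,0,0,0,0,0,60],[0,0,0,0,0,0,60]]]}}

```text
time: 24.18
tool_pos: [0.4969, 0.2233, 0.336]
ee_rot: [-3.141, -0.0, 2.155]
wrist_force: [-0.1, 0.7, -0.4]
width: 0.0601
finger_force: 0.0
```

```bash
python3 one.py 34 .4970 .2232 .021;python3 one.py 26 .473 -.135 0; python3 g.py .4705 -.1323 .025
```

```text
side [0.4974 0.2225] [np.float64(0.84)]
top [ 0.4703 -0.1328] [np.float64(0.72)]
side [ 0.4697 -0.1332] [np.float64(0.6)]
t 24.57 [0.4971 0.2233 0.3359] [-3.14  -0.     2.155] w 0.059905646556203375 F [ 1.   0.5 -0.6]
shift [-282.1 -218.1  131.1] turn [-0.0013 -0.0003 -0.0002]
```

Emit:
{"name": "step_arm", "arguments": {"commands": [[[-20,-15,0,0,0,0,60],[-44,-34,0,0,0,0,60],[-44,-34,0,0,0,0,60],[-44,-34,0,0,0,0,60],[-44,-34,0,0,0,0,60],[-44,-34,0,0,0,0,60],[-43,-34,0,0,0,0,60],[0,0,0,0,0,0,60],[0,0,30,0,0,0,60],[0,0,30,0,0,0,60],[0,0,0,0,0,0,60],[0,0,0,0,0,0,60]]]}}

```text
time: 26.08
tool_pos: [0.4709, -0.1329, 0.2777]
ee_rot: [3.141, 0.001, 2.156]
wrist_force: [0.2, 0.3, 0.4]
width: 0.06
finger_force: 0.0
```

```bash
python3 g.py .4703 -.1328 .025
```

```text
t 26.07 [ 0.4709 -0.1329  0.2777] [3.141e+00 1.000e-03 2.156e+00] w 0.05999145205269534 F [0.2 0.3 0.4]
shift [ 0.5 -0.5 72.7] turn [0.001  0.0011 0.0008]
```

Emit:
{"name": "step_arm", "arguments": {"commands": [[[0,0,30,0,0,0,60],[0,0,25,0,0,0,60],[0,0,15,0,0,0,60],[0,0,0,0,0,0,60],[0,0,0,0,0,0,60],[0,0,0,0,0,0,15],[0,0,0,0,0,0,15],[0,0,0,0,0,0,15],[0,0,0,0,0,0,15]]]}}

```text
time: 27.2
tool_pos: [0.4705, -0.1335, 0.2068]
ee_rot: [3.141, 0.0, 2.155]
wrist_force: [-0.5, 0.8, 0.2]
width: 0.0253
finger_force: 30.0
```

Emit:
{"name": "step_arm", "arguments": {"commands": [[[0,0,-20,0,0,0,15],[0,0,-40,0,0,0,15],[0,0,-40,0,0,0,15],[0,0,-35,0,0,0,15],[0,0,0,0,0,0,15],[0,0,0,0,0,0,15]]]}}

```text
time: 27.95
tool_pos: [0.4701, -0.1334, 0.3402]
ee_rot: [-3.14, -0.002, 2.155]
wrist_force: [-0.8, -0.2, -0.9]
width: 0.025
finger_force: 30.0
```

```bash
python3 g.py .4561 .2860 .049
```

```text
t 27.95 [ 0.4701 -0.1334  0.3402] [-3.140e+00 -2.000e-03  2.155e+00] w 0.025039194000264636 F [-0.8 -0.2 -0.9]
shift [357.4 219.7 111.6] turn [-0.0013 -0.0017 -0.0002]
```

Emit:
{"name": "step_arm", "arguments": {"commands": [[[20,12,0,0,0,0,15],[44,27,0,0,0,0,15],[44,27,0,0,0,0,15],[44,27,0,0,0,0,15],[44,27,0,0,0,0,15],[44,27,0,0,0,0,15],[44,27,0,0,0,0,15],[44,27,0,0,0,0,15],[29,19,0,0,0,0,15],[0,0,0,0,0,0,15],[0,0,30,0,0,0,15],[0,0,30,0,0,0,15],[0,0,25,0,0,0,15],[0,0,0,0,0,0,15],[0,0,0,0,0,0,15]]]}}

```text
time: 29.82
tool_pos: [0.4574, 0.285, 0.2569]
ee_rot: [-3.142, 0.0, 2.154]
wrist_force: [-1.2, -0.4, -0.6]
width: 0.0253
finger_force: 30.0
```

```bash
python3 g.py .4561 .2860 .0485
```

```text
t 29.82 [0.4574 0.285  0.2569] [-3.142  0.     2.154] w 0.025318481802020072 F [-1.2 -0.4 -0.6]
shift [ 1.5 -0.6 28.4] turn [-0.      0.0003 -0.0011]
```

Emit:
{"name": "step_arm", "arguments": {"commands": [[[1,0,15,0,0,0,15],[0,0,11,0,0,0,15],[0,0,1,0,0,0,15],[0,0,0,0,0,0,15],[0,0,0,0,0,0,15]]]}}

```text
time: 30.45
tool_pos: [0.4568, 0.2866, 0.2301]
ee_rot: [3.141, 0.0, 2.155]
wrist_force: [-0.4, -0.2, -0.9]
width: 0.0254
finger_force: 30.0
```

Emit:
{"name": "step_arm", "arguments": {"commands": [[[0,0,1.5,0,0,0,15],[0,0,0,0,0,0,15],[0,0,0,0,0,0,15],[0,0,0,0,0,0,60],[0,0,0,0,0,0,60],[0,0,0,0,0,0,60],[0,0,-20,0,0,0,60],[0,0,-40,0,0,0,60],[0,0,-45,0,0,0,60],[0,0,0,0,0,0,60],[-35,-35,0,0,0,0,60],[-35,-35,0,0,0,0,60],[-35,-35,0,0,0,0,60],[-35,-35,0,0,0,0,60],[-35,-35,0,0,0,0,60],[-35,-35,0,0,0,0,60],[0,0,0,0,0,0,60]]]}}

```text
time: 32.58
tool_pos: [0.3964, -0.0068, 0.3319]
ee_rot: [-3.14, -0.001, 2.149]
wrist_force: [0.5, 0.9, 0.5]
width: 0.0598
finger_force: 0.0
```

```bash
python3 one.py 26 .4561 .2860 .021; python3 one.py 34 .4970 .2232 .021; python3 one.py 43 .5391 .1602 .021;python3 one.py 52 .5816 .0969 .021; python3 -c "
from h import *
snap('top','t9.png');snap('side','s9.png')"
```

```text
top [0.4568 0.2861] [np.float64(0.85)]
top [0.4971 0.2228] [np.float64(0.83)]
top [0.5388 0.1603] [np.float64(0.8)]
side [0.5385 0.1583] [np.float64(0.8)]
top [0.5829 0.0982] [np.float64(0.91)]
side [0.5815 0.097 ] [np.float64(0.89)]
```

View pics/s9.png

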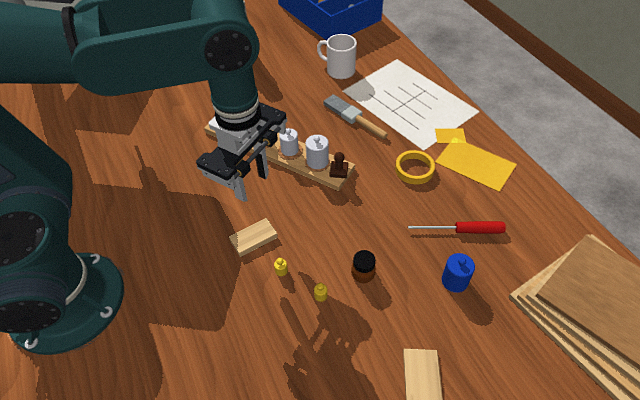

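View pics/t9.png

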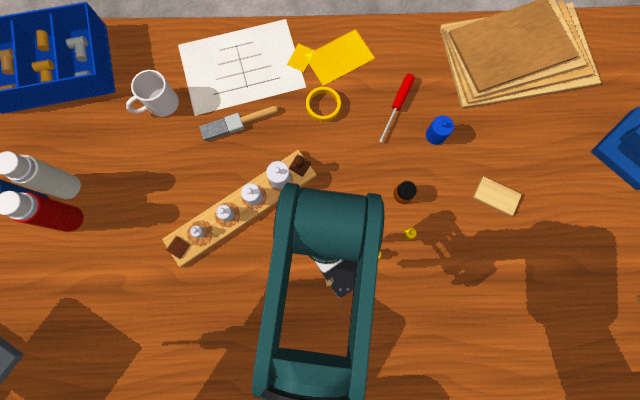

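The top view shows all four weights upright and centred on their discs, running in size from the post: (280,174), (253,194), (226,213), (198,231). The jar at (405,191), the two yellow look-alikes and the blue one are where they started, and the gripper is clear of everything.

```bash
python3 -c "
from h import *
print(robot.close_job())"
```

```text
the job is handed in; nothing more can be done
None
```

The job is handed in at about 33 s: all four counterweights stand upright on their discs, largest next to the post and smallest farthest away, within about 2 mm of each disc's centre by the cameras, with the paint jar undisturbed.

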